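Clamp the bottom block from the cassette magazine and click the torque knob home

ROBOT

A 6-joint arm with a two-finger parallel gripper is mounted at the origin on a cart in front of the work surface, level with it; the furniture and walls round the work are solid. World frame = base frame: x ahead of the robot, y to its left, z up, the work surface at z = 0. Lengths are in m, angles in rad, forces in N, time in s.
With the tool pointing down it reaches from about 0.4 to 0.825 m from the base axis. Payload 7 kg.
Tool frame: the origin (TCP) lies between the finger pads; the fingertips stand 22 mm ahead of it and the grasp point (between the pads) lies 3 mm ahead of it; z points along the fingers, y is the direction in which the jaws open and shut (so a half turn about z gives the same grasp; the last joint's range is limited). The gripper opens to 88 mm and grips with 3 to 60 N. Pads are 19 mm wide; open, the fingers measure 130 mm over their backs; the gripper's body (78 mm by 193 mm) begins 47 mm behind the grasp point.
Start: joints at [1.628, 0.359, 0.012, 0, -1.224, -0.288], TCP at [0.154, 0.657, 0.249] pointing down, gripper open.
Joint ranges: [-3.07, 3.07], [-1.43, 2.12], [-1.02, 1.25], [-3.03, 1.67], [-3.05, -0], [-3.03, 3.03]. Speed limits (rad/s): [2.39, 2.39, 3.01, 3.14, 3.14, 3.14].

INTERFACE

Orientations are given as a rotation vector (axis times angle).
In Python, from cell import bot, imaging gives the robot as it stands.
- The arm moves only by the shell command python3 -m handwheel 'ROWS' [OPENING]. ROWS is JSON, a list of rows, each a list of 4 numbers: the shift along the tool's x, y, z in units of 150 mm (1.0 is 150 mm), then the turn about the tool's z in units of pi/2 rad (1.0 is pi/2 rad). In form: [[tx, ty, tz, yaw], ...]. A call has exactly 8 rows; each row is the pose to reach, as a shift and turn from the pose measured when the call began, along the tool's axes at that moment; what a row does not reach only later rows make up. A row lasts 1/8 s, in which the tool goes at most 62.5 mm and 10.7 degrees, less where a joint would pass 70% of its speed; a pose out of reach is approached as far as the arm can. A call with a number of a shift or a turn outside -1 to 1 is refused whole. A call with a gripper value outside its range is refused whole. OPENING is the opening in per cent of the stroke, from 0 (shut) to 100 (fully open), set as the call begins (- or left out, the last holds). The fingers move at their own pace and stop on an object; the grip force is fixed at half the most. Time passes only in rows, so rows that repeat a pose let the fingers close, or fill a call up. It gives the time, the measured TCP pose, the force and the opening at its end, in the units of the state.
- bot.get_state(): the state, without advancing time (a new reading comes with each control period).
- imaging.get_image(name): name is "scene" or "top" or "wrist"; returns a dict with "img" (400x640x3 uint8, red, green, blue), "depth" (400x640 float32, m along the optical axis (not along the pixel's ray), 0 where there is no reading), "fovy" (degrees; the focal length in pixels is half the picture's height over the tangent of half this angle, whatever the lens; pixels are square), "cx", "cy" (the principal point, pixels), "position" and "rotation" of the camera in the world. Camera axes: x right, y up, looking along -z (the intrinsics and any distortion apply to the point x, -y, -z); pixel columns grow to the right and rows downward; lengths in m; the calibration is good to about 2 mm. The wrist camera is an equidistant fisheye: a pixel r from the principal point sees the ray r / f radians off the axis. A picture is of the moment at which its call begins.
- bot.job_done(): hands the job in, once; it reports no verdict.
The state is a dict: "time": time; "joint_pos": joint angles; "qd": joint speeds; "tau": joint torques, N m; "position": TCP position; "tcp_rot": TCP orientation; "ft_force": force on the tool from outside, world axes, zero at the start; "ft_torque": the same for the moment, N m; "width": finger opening in m.
Only numpy, scipy, OpenCV 4.12 (cv2) and the standard library are available. Lean on these libraries where they do the work, as an engineer would, in place of code of your own. Each camera call takes 0.05 s, during which the arm holds its last target. There are 200 camera calls.

TASK

Draw the bottom cassette block out of the magazine by its protruding front end, leaving the other two inside to drop down, set it down on the worktop, take it again by its two ends and lay it flat, wax face up, on the bed between the clamp's open jaws, both ends overhanging the jaws about equally. Once you have let go of it there, turn the clamp knob clockwise until it clicks past its detent and stays at its end stop, the block held. Leave the other things on the worktop where they are.

Things in the scene. Friction and masses are not known exactly. Their poses are not given: they have to be found in the camera images.
- magazine: Upright sheet-steel magazine, fixed, 35 mm wide (y), 72 high, foot 62 x 70 x 6 mm. Origin on the worktop under the stack's centre; z up, the bottom block comes out to -x. Inside 44 x 32 mm. Front wall's outer face at x = -23.5 mm, slot one block high. Only a tongue 24 mm wide, top at 25 mm, to x = -39.5 mm, runs under the block's front end; beside it is free, so fingers can straddle the end.
- magazine_floor (a point): Point on the floor of the magazine, 25 mm above the magazine's origin, same axes.
- block_low: The lowest of three stacked cassettes with wax block: 41 (x) x 28 (y) x 12 mm (13 with the wax). Origin at the centre of the underside (ends at x = -20 and +21 mm), z up through the wax face. Starts 17.5 mm forward of the others, 14 mm of it sticking out of the magazine's front. About 20 g.
- block_mid: The cassette block above block_low, same size and axes; it drops 12 mm to the floor once block_low is drawn.
- block_top: The uppermost cassette block, same size and axes.
- clamp: Block clamp, fixed; base plate 74 (x) x 160 (y) x 8 mm, y = -122 to +38. Origin on the worktop under the bed centre, z up. Bed 30 mm high. Fixed jaw face at y = +14 mm; moving jaw face at y = -22 at knob 0, closing to +y by 6.5 mm per rad. Jaws reach x = -18 to +18 mm, 10 mm above the bed. No room for fingers between jaws and block sides; the block's length lies along x, its ends overhang.
- bed (a point): Bed surface where the clamped block's origin comes to lie, 30 mm above the clamp's origin, clamp's axes. In the open clamp lay the block at about y = -4 mm (midway between the jaws); closing, the jaw pushes it up to the fixed jaw and a sprung pad holds it with about 6 N.
- torque_knob (a joint): Clamp knob angle, rad: rests near 0 at the start, grows clockwise seen from above, end stop 1.5. It is opposed by up to 0.19 N m (steepest at about 0.4) until the detent at 0.85, then snaps on to the stop by itself and stays. Let go before the detent, it springs back to near 0.
- knob_grip (a point): Middle of the knob's grip bar, on its vertical axis at clamp y = -90 mm, 68 mm above the worktop. Bar 12 mm thick (y), 40 long (x), 54.5 to 80.5 mm above the worktop. x along the bar (at knob 0 it is the clamp's x); grip it across y.
- stain_jar: Bystander, leave it: glass staining jar with lid, 62 mm across, 111 mm high. Origin at the centre of its underside, loose.
- dropper_bottle: Bystander, leave it: small dropper bottle, 33 mm across, 96 mm high. Origin at the centre of its underside, loose.
- petri_dish: Bystander, leave it: petri dish, 61 mm across, 15 mm high. Origin at the centre of its underside, loose.
- marker: Bystander, leave it: marker pen lying down, 126 mm long along its own y, 13 mm thick. Origin at the centre of its underside, loose.
- timer: Bystander, leave it: lab timer, 62 x 68 x 18 mm. Origin at the centre of its underside, loose.
- tape_roll: Bystander, leave it: roll of tape lying flat, 62 mm across, 19 mm high. Origin at the centre of its underside, loose.
- base_mould: Bystander, leave it: steel base mould, 38 x 53 x 9 mm. Origin at the centre of its underside, loose.
- brown_bottle: Bystander, leave it: brown reagent bottle, 60 mm across, 118 mm high. Origin at the centre of its underside, loose.

How it is judged:
On the way, in this order (a step that is already met when the one before it is completed fails the run):
1. the bottom block is drawn out of the magazine (x of block_low in the frame of magazine below -0.055 m), for 0.1 s.
2. the block is set down flat on the worktop and let go (height (world z) of block_low below 0.004 m and angle between block_low's own z axis and vertical below 0.12 rad and contact force between the fingers and block_low below 0.2 N and linear speed of block_low below 0.03 m/s), for 0.1 s.
3. the block lies on the bed between the open jaws, let go, the knob not yet clicked (x of block_low in the frame of bed between -0.008 and 0.008 m and z of block_low in the frame of bed between -0.003 and 0.003 m and y of block_low in the frame of bed between -0.012 and 0.004 m and angle between the x axis of block_low and the x axis of clamp, either way round below 0.25 rad and angle between block_low's own z axis and vertical below 0.12 rad and value of joint torque_knob below 0.6 rad and contact force between the fingers and block_low below 0.2 N and linear speed of block_low below 0.02 m/s), for 0.2 s.
4. the knob has clicked past its detent (value of joint torque_knob above 1.38 rad), for 0.1 s.
At the end, for the whole second after the job is handed in: Knob clicked, over 1.38 rad; the drawn block flat, wax up, on the bed against the fixed jaw, within 8 mm along the jaws and 4 mm across, either way round; the other two stacked in the magazine within 5 mm of its floor centre, one place lower; all at rest (x of block_low in the frame of bed between -0.008 and 0.008 m and z of block_low in the frame of bed between -0.003 and 0.003 m and y of block_low in the frame of bed between -0.012 and 0.004 m and angle between the x axis of block_low and the x axis of clamp, either way round below 0.25 rad and angle between block_low's own z axis and vertical below 0.12 rad and x of block_mid in the frame of magazine_floor between -0.005 and 0.005 m and y of block_mid in the frame of magazine_floor between -0.005 and 0.005 m and z of block_mid in the frame of magazine_floor between -0.005 and 0.005 m and x of block_top in the frame of magazine_floor between -0.005 and 0.005 m and y of block_top in the frame of magazine_floor between -0.005 and 0.005 m and z of block_top in the frame of magazine_floor between 0.007 and 0.017 m and y of block_low in the frame of bed above -0.004 m and value of joint torque_knob above 1.38 rad and linear speed of block_low below 0.02 m/s); the robot touches nothing.
It fails at once if another thing on the worktop was moved by more than 25 mm (distance of any of stain_jar, dropper_bottle, petri_dish, marker, timer, tape_roll, base_mould, brown_bottle from where it was at the start of the episode above 0.025 m).
It also fails if it takes over 61 s, if anything falls off the work surface, if the arm or the gripper's body presses on something with over 40 N, if the wrist force passes 120 N, or if a joint passes its speed limit or range.

## Working session

There is one attempt and no reset: what is moved stays moved. The work goes in short steps, Python scripts to look and compute and a shell command to move; the robot and the scene stay as the last step left them, time stands still between calls to the robot, and variables do not carry over. Pictures are saved under pics/ and viewed, about 8 in all and at most 12, crops included, and the job is handed in when it is done.

```bash
ls; mkdir -p pics
cat > h.py <<'E'
import numpy as np, cv2
from cell import bot, imaging
from scipy.spatial.transform import Rotation as R
def grab(n):
    d=imaging.get_image(n); np.savez('pics/%s.npz'%n,**d); return d
def pts(d):
    h,w=d['depth'].shape; f=h/2/np.tan(np.radians(d['fovy'])/2)
    v,u=np.mgrid[:h,:w]; z=d['depth'].astype(float)
    P=np.stack([(u-d['cx'])/f*z,-(v-d['cy'])/f*z,-z],-1)
    M=np.array(d['rotation']); M=M if M.shape==(3,3) else R.from_rotvec(M).as_matrix()
    W=P@M.T+np.array(d['position']); W[z==0]=np.nan; return W
E
python3 - <<'E'
from h import *
s=bot.get_state(); print(s['position'],s['tcp_rot'],s['width'])
for n in['top','scene']:
    d=grab(n); cv2.imwrite(f'pics/{n}0.png',d['img'][...,::-1]); print(n,d['position'],d['rotation'],d['fovy'])
E
```

```text
pics
[0.15434574 0.6566807  0.24764073] [ 3.11909353e+00 -3.61715703e-01 -4.36234379e-05] 0.08732401256821905
top [ 0.36936701 -0.06595304  1.04136777] [ 0.13209441 -0.11532677 -1.5697627 ] 57.52200357477893
scene [0.30062246 0.82590183 0.87923087] [ 0.12858636 -1.21066471 -2.63990356] 46.254407988273
```

View pics/top0.png

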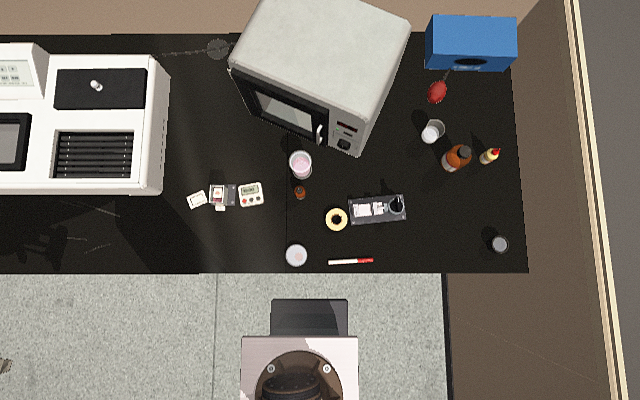

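View pics/scene0.png

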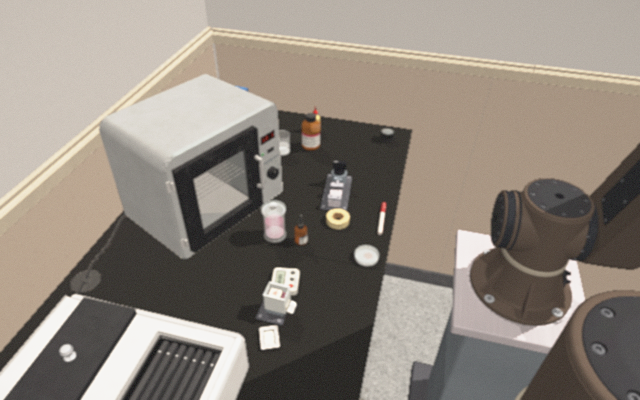

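Run:
```python
from h import *
d=dict(np.load('pics/top.npz')); W=pts(d); np.set_printoptions(precision=4,suppress=True)
a=d['img'][170:225,180:270]; b=d['img'][185:230,335:415]
a=cv2.resize(a,None,fx=8,fy=8,interpolation=cv2.INTER_CUBIC); b=cv2.resize(b,None,fx=8,fy=8,interpolation=cv2.INTER_CUBIC)
c=np.zeros((600,800,3),np.uint8)
a=cv2.resize(a,(490,300));b=cv2.resize(b,(533,300)); c[:300,:490]=a;c[300:,:533]=b
cv2.imwrite('pics/crop.png',c[...,::-1])
Z=(W[...,2]*1000)
print('floor z',np.nanmedian(Z[230:260,220:270]))
print('mag z'); print(np.round(Z[178:216:2,186:266:3]).astype(int))
print('clamp z'); print(np.round(Z[190:228:2,340:412:3]).astype(int))
def rect(m,n):
    p=W[m][:,:2]; r=cv2.minAreaRect((p*1000).astype(np.float32)); print(n,len(p),np.round(r[0],1),np.round(r[1],1),round(r[2],1),p.mean(0))
mm=np.zeros(Z.shape,bool); mm[175:215,205:235]=1
rect(mm&(Z>45)&(Z<85),'magtop'); rect(mm&(Z>30)&(Z<44),'blockend'); rect(mm&(Z>3)&(Z<10),'foot')
mc=np.zeros(Z.shape,bool); mc[185:230,345:410]=1
rect(mc&(Z>4)&(Z<90),'clamp'); rect(mc&(Z>70)&(Z<90),'bar'); rect(mc&(Z>36)&(Z<48),'jaws')
```

```text
floor z -1.460283528882833
mag z
[[                  -3                   -4                   -1
                    -1                   -3                   -3
                    -5                    0                    1
                     1                   -2                   -2
                    -5                   -2                   -2
                    -3                    2                   -2
                    -3                   -3                    0
                     1                    3                    0
                    -3                    3                   -1]
 [                  -3                   -3                    1
                    -1                   -7                   -1
                    -5                   -4                    0
                    -3                   -5                   -1
                    -3                    2                   -5
                     0                   -2                   -1
                    -4                   -3                   -1
                    -2    
[... 19751 characters left out ...]
    -1                   -1
                     2                   -3                   -2
                    -1                   -3                    0
                     1                   -2                    1]]
magtop 295 [534.7 222.4] [47.7 39.5] 0.8 [0.5354 0.2225]
blockend 42 [526.6 209.9] [26.4 58.8] 56.8 [0.5222 0.2123]
foot 164 [538.1 230.6] [93.8 84.6] 1.6 [0.5448 0.2092]
clamp 1401 [ 513.1 -216. ] [171.9 118.4] 89.3 [ 0.4975 -0.2168]
bar 74 [ 505.2 -268.3] [39.8 12.1] 9.1 [ 0.505  -0.2677]
jaws 262 [ 501.  -220.3] [ 42.5 139. ] 3.8 [ 0.4981 -0.2179]<stdin>:10: RuntimeWarning: invalid value encountered in cast
<stdin>:11: RuntimeWarning: invalid value encountered in cast
```

View pics/crop.png

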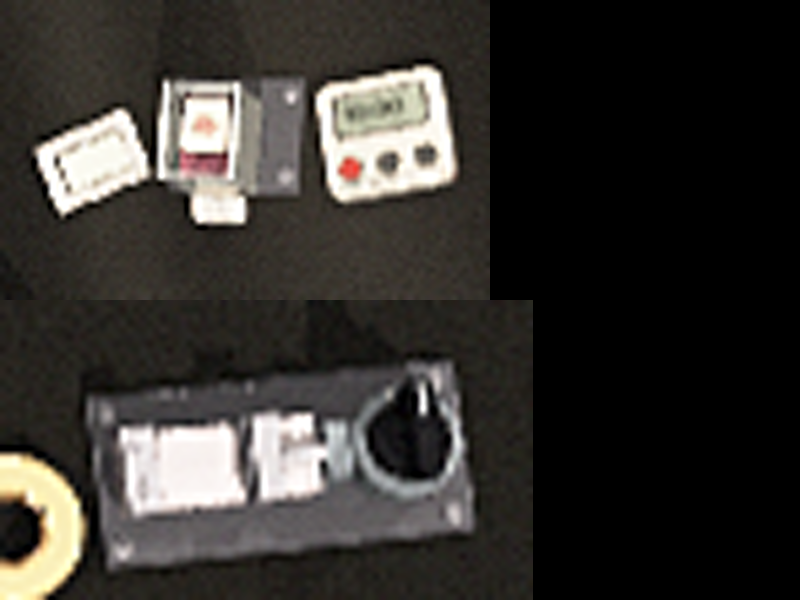

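```bash
python3 - <<'E'
from h import *
d=dict(np.load('pics/top.npz')); W=pts(d); np.set_printoptions(precision=3,suppress=True)
w=W[:175].reshape(-1,3); 
for a,b in[(-.4,-.3),(-.3,-.2),(-.2,-.1),(-.1,0)]:
    m=(w[:,1]>a)&(w[:,1]<b)&(w[:,2]>.125)&(w[:,0]>.45); print(a,b,np.nanmin(w[m],0) if m.any() else None)
for n,p in dict(jar=(300,160),drop=(299,190),tape=(336,212),mould=(197,199),timer=(250,194),brown=(460,150)).items(): print(n,W[p[1],p[0]])
s=np.load('pics/scene.npz'); V=pts(s).reshape(-1,3)
m=(abs(V[:,0]-.66)<.15)&(abs(V[:,1]+.1)<.3)&(V[:,2]>.13)&(V[:,2]<.3); print('scene mw min x',np.nanpercentile(V[m],[0,1,5],axis=0) if m.any() else 0)
E
python3 -m handwheel '[[0.1,0.08,0,0],[0.24,0.19,0,0],[0.38,0.3,0,0],[0.52,0.41,0,0],[0.66,0.52,0,0],[0.8,0.63,0,0],[0.92,0.72,0,0],[0.97,0.76,0,0]]' 45
```

```text
-0.4 -0.3 [ 1.056 -0.399  0.125]
-0.3 -0.2 [ 0.718 -0.299  0.125]
-0.2 -0.1 [ 0.648 -0.2    0.125]
-0.1 0 [ 0.657 -0.1    0.125]
jar [ 0.619 -0.007  0.11 ]
drop [ 0.542 -0.004  0.089]
tape [ 0.492 -0.105  0.015]
mould [0.532 0.296 0.005]
timer [0.545 0.141 0.015]
brown [ 0.643 -0.427  0.114]
scene mw min x [[ 0.65  -0.168  0.13 ]
 [ 0.653 -0.156  0.132]
 [ 0.66  -0.138  0.14 ]]
time: 1.1
position: [0.2709, 0.5113, 0.2481]
tcp_rot: [3.119, -0.363, -0.0]
ft_force: [0.1, -0.5, 0.2]
width: 0.0395
```

```bash
python3 -m handwheel '[[0.1,0.08,0,0],[0.24,0.19,0,0],[0.38,0.3,0,0],[0.52,0.41,0,0],[0.66,0.52,0,0],[0.8,0.63,0,0],[0.92,0.72,0,0],[0.97,0.76,0,0]]'
python3 -m handwheel '[[0.1,0.08,0.05,-0.05],[0.24,0.19,0.1,-0.1],[0.38,0.3,0.15,-0.147],[0.52,0.41,0.2,-0.147],[0.66,0.52,0.25,-0.147],[0.8,0.63,0.3,-0.147],[0.92,0.72,0.35,-0.147],[0.96,0.76,0.35,-0.147]]'
python3 - <<'E'
from h import *
d=grab('wrist'); cv2.imwrite('pics/w1.png',d['img'][...,::-1]); print(d['position'],d['rotation'],d['fovy'],d['cx'],d['cy'],bot.get_state()['joint_pos'])
E
```

```text
time: 2.1
position: [0.387, 0.3659, 0.2482]
tcp_rot: [3.119, -0.365, -0.0]
ft_force: [-0.1, 1.0, 0.1]
width: 0.0396
time: 3.1
position: [0.501, 0.2208, 0.1951]
tcp_rot: [3.139, -0.004, -0.002]
ft_force: [-0.7, -0.7, -0.5]
width: 0.0393
[0.56845668 0.22199683 0.33012324] [-0.20277266  0.19883355 -1.56345191] 65.70646984690485 318.637265408863 198.42509208320803 [ 0.77319869  0.19313775 -0.34540335  0.00107547 -1.03419977  0.79453937]
```

View pics/w1.png

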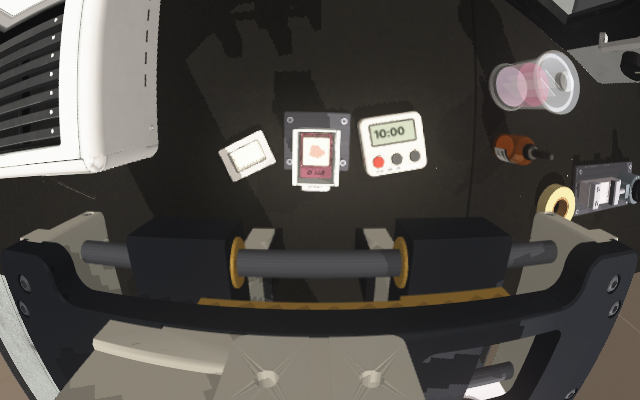

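```bash
cat >> h.py <<'E'
def fish(d,u,v,z):
    f=200/np.tan(np.radians(float(d['fovy']))/2)
    x,y=u-float(d['cx']),v-float(d['cy']); r=np.hypot(x,y); t=r/f
    ray=np.array([np.sin(t)*x/r,-np.sin(t)*y/r,-np.cos(t)])
    M=np.array(d['rotation']); M=M if M.shape==(3,3) else R.from_rotvec(M).as_matrix()
    ray=M@ray; p=np.array(d['position']); return (p+ray*(z-p[2])/ray[2])[:2]
E
python3 - <<'E'
from h import *
d=np.load('pics/wrist.npz')
cv2.imwrite('pics/w1c.png',cv2.resize(d['img'][100:200,270:370],(800,600)[1:]*2,interpolation=cv2.INTER_CUBIC)[...,::-1])
E
```

```text
(no output)
```

View pics/w1c.png

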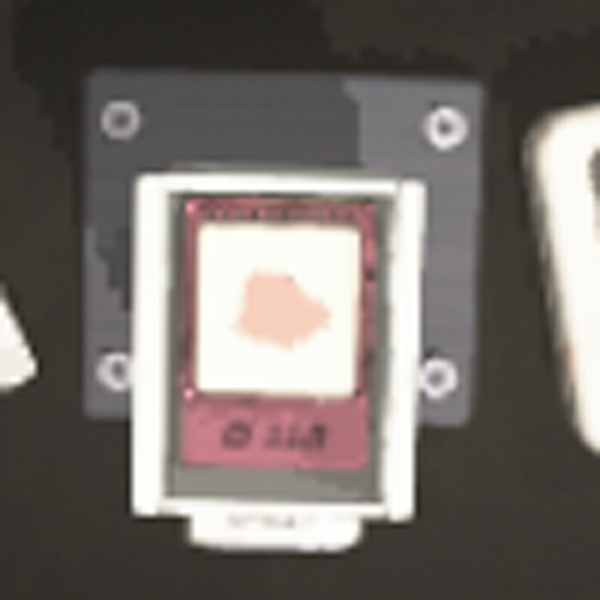

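Run:
```python
from h import *
d=np.load('pics/wrist.npz')
for n,z,P in [('top',.072,[(135,175),(425,182),(412,520),(135,515)]),('foot',.006,[(88,70),(483,82),(470,425),(85,415)]),('end',.037,[(190,548),(357,548)]),('end25',.025,[(190,548),(357,548)])]:
    q=np.array([fish(d,270+u/6,100+v/6,z) for u,v in P]); print(n,np.round(q*1000,1).tolist(),np.round(q.mean(0)*1000,1))
```

```text
top [[560.3, 243.0], [559.3, 202.9], [511.3, 204.3], [512.1, 243.7]] [535.8 223.5]
foot [[576.8, 256.3], [574.5, 188.0], [514.0, 189.6], [515.9, 257.8]] [545.3 223. ]
end [[499.0, 237.8], [498.9, 210.7]] [499.  224.3]
end25 [[496.1, 238.5], [496.1, 210.3]] [496.1 224.4]
```

```bash
python3 -m handwheel '[[-0.013,-0.023,0.1,0.015],[-0.013,-0.023,0.25,0.015],[-0.013,-0.023,0.4,0.015],[-0.013,-0.023,0.55,0.015],[-0.013,-0.023,0.7,0.015],[-0.013,-0.023,0.85,0.015],[-0.013,-0.023,0.94,0.015],[-0.013,-0.023,0.98,0.015]]'
python3 -m handwheel '[[0,0,0,0],[0,0,0,0],[0,0,0,0],[0,0,0,0],[0,0,0,0],[0,0,0,0],[0,0,0,0],[0,0,0,0]]' 15
```

```text
time: 4.15
position: [0.4986, 0.2241, 0.0477]
tcp_rot: [3.139, -0.04, -0.002]
ft_force: [0.7, 0.2, 1.0]
width: 0.0395
time: 5.15
position: [0.4988, 0.2242, 0.048]
tcp_rot: [3.139, -0.04, -0.002]
ft_force: [-2.2, -0.1, 5.7]
width: 0.0276
```

```bash
python3 -m handwheel '[[-0.04,0,0,0],[-0.1,0,0,0],[-0.17,0,0,0],[-0.25,0,0,0],[-0.33,0,0,0],[-0.4,0,0,0],[-0.45,0,0,0],[-0.47,0,0,0]]'
python3 - <<'E'
from h import *
d=grab('wrist'); cv2.imwrite('pics/w2.png',d['img'][60:310,180:460,::-1])
E
```

```text
time: 6.15
position: [0.4279, 0.2261, 0.0482]
tcp_rot: [3.139, -0.039, -0.002]
ft_force: [0.7, -0.2, -1.5]
width: 0.0278
```

View pics/w2.png

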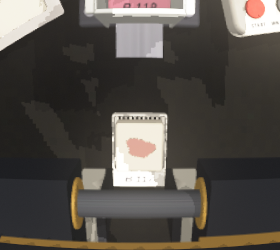

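```bash
python3 -m handwheel '[[0,0,0.03,0],[0,0,0.06,0],[0,0,0.09,0],[0,0,0.12,0],[0,0,0.145,0],[0,0,0.16,0],[0,0,0.163,0],[0,0,0.163,0]]'
python3 -m handwheel '[[0,0,0,0],[0,0,0,0],[0,0,0,0],[0,0,0,0],[0,0,0,0],[0,0,0,0],[0,0,0,0],[0,0,0,0]]' 45
```

```text
time: 7.2
position: [0.4279, 0.2261, 0.0238]
tcp_rot: [3.139, -0.04, -0.002]
ft_force: [0.6, -0.4, -0.8]
width: 0.028
time: 8.2
position: [0.4279, 0.2261, 0.0238]
tcp_rot: [3.139, -0.04, -0.002]
ft_force: [-0.3, 0.4, 0.8]
width: 0.0395
```

```bash
python3 -m handwheel '[[0,0,-0.1,0],[0.02,0,-0.25,0.1],[0.05,0,-0.4,0.21],[0.08,0,-0.55,0.32],[0.11,0,-0.65,0.43],[0.137,0,-0.7,0.54],[0.137,0,-0.7,0.65],[0.137,0,-0.7,0.75]]' 68
python3 -m handwheel '[[0,0,0,0.1],[0,0,0,0.2],[0,0,0,0.25],[0,0,0,0.25],[0,0,0,0.25],[0,0,0,0.25],[0,0,0,0.25],[0,0,0,0.25]]'
python3 - <<'E'
from h import *
d=grab('wrist'); cv2.imwrite('pics/w3.png',cv2.resize(d['img'][100:300,200:440,::-1],(720,600),interpolation=cv2.INTER_CUBIC))
E
```

```text
time: 9.2
position: [0.4485, 0.2257, 0.1289]
tcp_rot: [2.583, -1.784, 0.001]
ft_force: [0.6, 0.3, -0.3]
width: 0.0596
time: 10.2
position: [0.4485, 0.2257, 0.1289]
tcp_rot: [2.186, -2.253, 0.001]
ft_force: [-0.2, -0.3, 0.1]
width: 0.0594
```

View pics/w3.png

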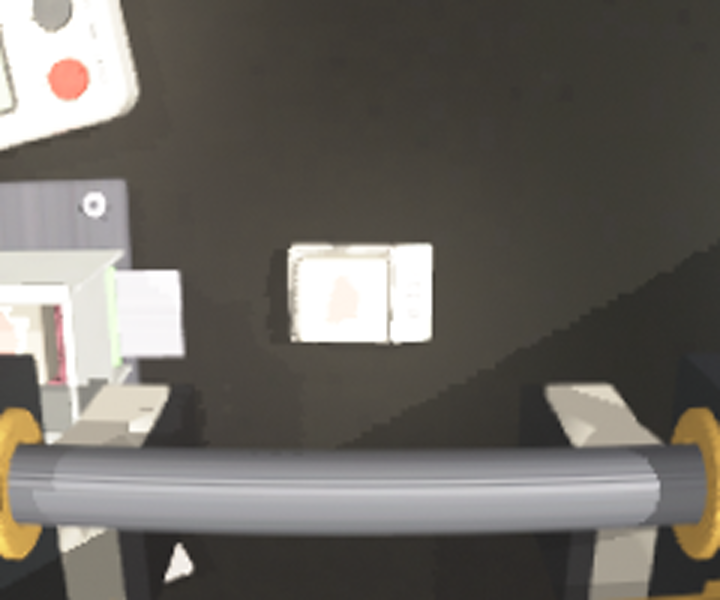

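```bash
python3 - <<'E'
from h import *
d=np.load('pics/wrist.npz')
q=np.array([fish(d,200+u/3,100+v/3,.012) for u,v in [(289,243),(433,243),(431,343),(289,343)]]);print(q,q.mean(0))
t=dict(np.load('pics/top.npz'));W=pts(t)
for n,p in dict(petri=(296,255),pen=(350,261)).items(): print(n,W[p[1],p[0]])
E
python3 -m handwheel '[[0,0,0,-0.1],[0,0,0,-0.21],[0,0,0,-0.32],[0,0,0,-0.43],[0,0,0,-0.54],[0,0,0,-0.65],[0,0,0,-0.76],[0,0,0,-0.87]]' 45
```

```text
[[0.46617242 0.20896835]
 [0.42630601 0.21015159]
 [0.42714017 0.23912382]
 [0.46754596 0.23790314]] [0.44679114 0.22403672]
petri [0.37195573 0.00804415 0.01349172]
pen [ 0.35513214 -0.14273654  0.00600805]
time: 11.25
position: [0.4485, 0.2257, 0.1289]
tcp_rot: [3.119, -0.359, -0.001]
ft_force: [0.4, 0.4, 0.7]
width: 0.0392
```

```bash
python3 -m handwheel '[[0,0,0,-0.1],[0,0,0.08,-0.13],[0,0,0.2,-0.13],[0,0,0.34,-0.13],[0,0,0.48,-0.13],[0,0,0.6,-0.13],[0,0,0.68,-0.13],[0,0,0.705,-0.13]]'
python3 -m handwheel '[[0,0,0,0],[0,0,0,0],[0,0,0,0],[0,0,0,0],[0,0,0,0],[0,0,0,0],[0,0,0,0],[0,0,0,0]]' 15
python3 -m handwheel '[[0,0,-0.1,0],[0,0.07,-0.17,0],[0,0.2,-0.17,0],[0,0.35,-0.17,0],[0,0.5,-0.17,0],[0,0.64,-0.17,0],[0,0.73,-0.17,0],[0,0.77,-0.17,0]]'
```

```text
time: 12.25
position: [0.4482, 0.2253, 0.0225]
tcp_rot: [3.138, -0.039, -0.003]
ft_force: [0.2, -0.5, 0.7]
width: 0.0391
time: 13.25
position: [0.4484, 0.2255, 0.0229]
tcp_rot: [3.139, -0.038, -0.002]
ft_force: [-1.8, -0.8, 5.7]
width: 0.0282
time: 14.25
position: [0.4456, 0.1091, 0.0487]
tcp_rot: [3.139, -0.04, -0.002]
ft_force: [0.0, 0.1, 0.6]
width: 0.0277
```

```bash
python3 -m handwheel '[[0,0,0.03,0],[0,0,0.07,0],[0,0,0.11,0],[0,0,0.14,0],[0,0,0.16,0],[0,0,0.167,0],[0,0,0.167,0],[0,0,0.167,0]]'
python3 -m handwheel '[[0,0,0,0],[0,0,0,0],[0,0,0,0],[0,0,0,0],[0,0,-0.1,0],[0,0,-0.25,0],[0,0,-0.35,0.1],[0,0,-0.4,0.2]]' 45
python3 -m handwheel '[[0,0,0,0.1],[0,0,0,0.21],[0,0,0,0.32],[0,0,0,0.43],[0,0,0,0.54],[0,0,0,0.65],[0,0,0,0.75],[0,0,0,0.8]]' 62
python3 - <<'E'
from h import *
d=grab('wrist'); cv2.imwrite('pics/w4.png',cv2.resize(d['img'][80:280,180:450,::-1],(800,592),interpolation=cv2.INTER_CUBIC))
E
```

```text
time: 15.25
position: [0.4457, 0.1091, 0.0239]
tcp_rot: [3.139, -0.04, -0.001]
ft_force: [0.3, 0.3, -0.5]
width: 0.0281
time: 16.25
position: [0.4461, 0.1094, 0.0847]
tcp_rot: [3.093, -0.539, 0.001]
ft_force: [0.1, -0.6, -0.4]
width: 0.0393
time: 17.25
position: [0.446, 0.1094, 0.0847]
tcp_rot: [2.182, -2.258, 0.002]
ft_force: [0.2, -0.1, 0.1]
width: 0.0544
```

View pics/w4.png

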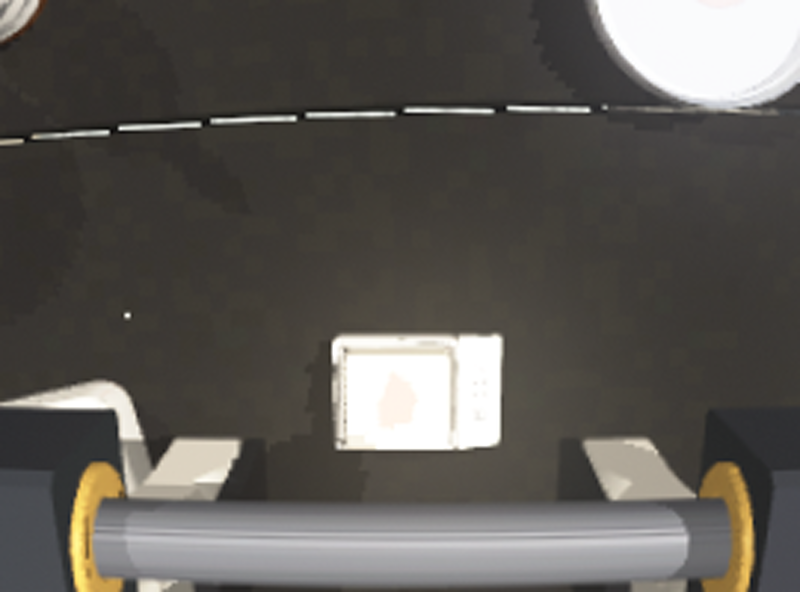

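Run:
```python
from h import *
d=np.load('pics/wrist.npz');k=270/800
q=np.array([fish(d,180+u*k,80+v*k,.012) for u,v in [(331,335),(502,335),(500,446),(333,449)]]);print(q,q.mean(0))
print('timer',fish(d,180+118*k,80+385*k,.018),fish(d,180+145*k,80+440*k,.018))
```

```text
[[0.46384393 0.09239809]
 [0.42391759 0.0937322 ]
 [0.4245634  0.12133024]
 [0.46499151 0.12073247]] [0.44432911 0.10704825]
timer [0.51512921 0.10134517] [0.50998468 0.11530282]
```

```bash
python3 -m handwheel '[[0,0,0.05,0],[0,0,0.13,0],[0,0,0.21,0],[0,0,0.28,0],[0,0,0.34,0],[0,0,0.38,0],[0,0,0.4,0],[0,0,0.408,0]]'
python3 -m handwheel '[[0,0,0,0],[0,0,0,0],[0,0,0,0],[0,0,0,0],[0,0,0,0],[0,0,0,0],[0,0,0,0],[0,0,0,0]]' 30
python3 -m handwheel '[[0,0,-0.1,0],[0,0,-0.25,0],[0,0,-0.4,0],[0,0,-0.55,0],[0,0,-0.7,0],[0,0,-0.85,0],[0,0,-0.96,0],[0,0,-1,0]]'
```

```text
time: 18.3
position: [0.446, 0.1093, 0.0235]
tcp_rot: [2.179, -2.261, 0.002]
ft_force: [-0.0, 0.7, 0.3]
width: 0.0541
time: 19.3
position: [0.4462, 0.1095, 0.0237]
tcp_rot: [2.18, -2.262, 0.002]
ft_force: [-0.6, -0.6, 5.3]
width: 0.0407
time: 20.3
position: [0.4463, 0.1098, 0.1744]
tcp_rot: [-2.179, 2.262, -0.002]
ft_force: [1.0, 0.2, -0.9]
width: 0.0405
```

```bash
python3 -m handwheel '[[0.1,-0.02,0,0],[0.24,-0.05,0,0],[0.38,-0.08,0,0],[0.52,-0.11,0,0],[0.66,-0.14,0,0],[0.8,-0.17,0,0],[0.92,-0.19,0,0],[0.97,-0.2,0,0]]'
python3 -m handwheel '[[0.1,-0.02,0,-0.02],[0.24,-0.05,0,-0.05],[0.38,-0.08,0,-0.09],[0.52,-0.11,0,-0.09],[0.66,-0.14,0,-0.09],[0.8,-0.17,0,-0.09],[0.92,-0.19,0,-0.09],[0.97,-0.2,0,-0.09]]'
python3 - <<'E'
from h import *
d=grab('wrist'); cv2.imwrite('pics/w5.png',cv2.resize(d['img'][60:300,160:480,::-1],(800,600),interpolation=cv2.INTER_CUBIC))
E
```

```text
time: 21.3
position: [0.4703, -0.0381, 0.1735]
tcp_rot: [2.178, -2.263, 0.001]
ft_force: [0.4, 0.6, -0.4]
width: 0.0408
time: 22.3
position: [0.4943, -0.1854, 0.173]
tcp_rot: [2.33, -2.104, -0.001]
ft_force: [0.3, 0.4, -0.8]
width: 0.0411
```

View pics/w5.png

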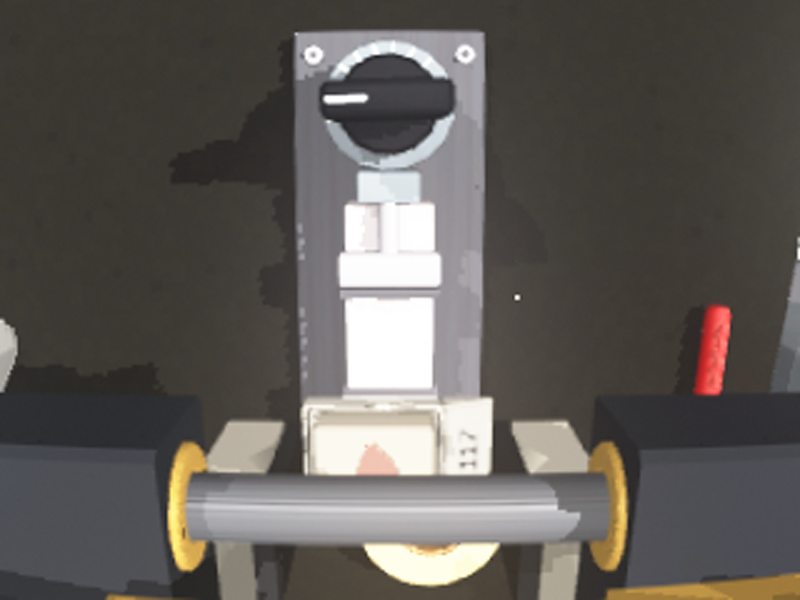

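Run:
```python
from h import *
d=np.load('pics/wrist.npz');k=.4
def m(n,z,P):
    q=np.array([fish(d,160+u*k,60+v*k,z) for u,v in P])*1000;e=q[0]-q[1]; print(n,np.round(q,1).tolist(),'c',np.round(q.mean(0),1),'ang',np.degrees(np.arctan2(e[1],e[0])).round(1),np.hypot(*e).round(1)); return q
m('plateend',.008,[(294,32),(485,32)])
m('plate left',.008,[(302,390),(294,32)]); m('plate right',.008,[(479,390),(485,32)])
m('bar',.0805,[(321,100),(455,98)])
m('bary',.0805,[(388,119),(388,80)])
m('jaw',.040,[(340,288),(441,288)])
m('jawback',.040,[(340,254),(441,254)])
m('bed',.030,[(345,343),(433,343)])
m('fixedjaw top edge',.040,[(343,388),(433,388)])
```

```text
plateend [[544.7, -293.9], [471.8, -301.3]] c [ 508.2 -297.6] ang 5.8 73.2
plate left [[529.3, -151.8], [544.7, -293.9]] c [ 537.  -222.8] ang 96.2 143.0
plate right [[457.4, -159.1], [471.8, -301.3]] c [ 464.6 -230.2] ang 95.8 142.8
bar [[524.2, -264.0], [485.6, -268.4]] c [ 504.9 -266.2] ang 6.6 38.9
bary [[504.3, -260.2], [505.5, -271.6]] c [ 504.9 -265.9] ang 95.9 11.5
jaw [[515.7, -201.3], [480.3, -204.9]] c [ 498.  -203.1] ang 5.8 35.6
jawback [[516.7, -213.4], [481.7, -217.0]] c [ 499.2 -215.2] ang 5.8 35.3
bed [[512.5, -179.0], [480.1, -182.3]] c [ 496.3 -180.7] ang 5.9 32.7
fixedjaw top edge [[511.4, -164.7], [478.9, -168.1]] c [ 495.2 -166.4] ang 5.9 32.7
```

```bash
python3 -m handwheel '[[-0.034,-0.024,0.06,0],[-0.034,-0.024,0.16,0],[-0.034,-0.024,0.28,0],[-0.034,-0.024,0.4,0],[-0.034,-0.024,0.5,0],[-0.034,-0.024,0.59,0],[-0.034,-0.024,0.64,0],[-0.034,-0.024,0.663,0]]'
python3 - <<'E'
from h import *
d=grab('wrist'); cv2.imwrite('pics/w6.png',cv2.resize(d['img'][130:280,220:420,::-1],(800,600),interpolation=cv2.INTER_CUBIC))
E
```

```text
time: 23.35
position: [0.4974, -0.1803, 0.0732]
tcp_rot: [2.33, -2.104, -0.001]
ft_force: [0.0, -0.2, 0.7]
width: 0.0408
```

View pics/w6.png

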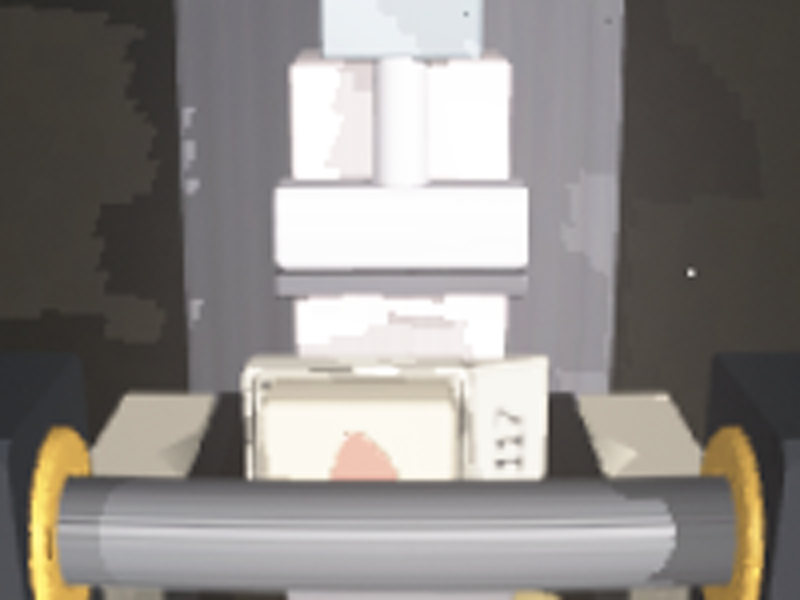

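Run:
```python
from h import *
d=np.load('pics/wrist.npz');k=.25
f=lambda u,v,z: fish(d,220+u*k,130+v*k,z)*1000
X=np.array([.9946,.1037]);Y=np.array([-.1037,.9946])
c=np.array([497.4,-180.3])
for n,p in dict(blk=f(396,358,.0617),blkL=f(244,362,.0617),blkR=f(548,362,.0617),padL=f(275,295,.04),padR=f(527,295,.04),jawL=f(275,268,.04),jawR=f(527,268,.04),jawback=f(400,187,.04),bedL=f(297,330,.03),bedR=f(504,330,.03),padlow=f(400,295,.032)).items(): print(n,np.round(p,1),'rel TCP in clamp axes',np.round([(p-c)@X,(p-c)@Y],1))
```

```text
blk [ 498.9 -197.6] rel TCP in clamp axes [ -0.3 -17.4]
blkL [ 517.8 -195.1] rel TCP in clamp axes [ 18.8 -16.9]
blkR [ 479.9 -199. ] rel TCP in clamp axes [-19.4 -16.8]
padL [ 516.1 -198. ] rel TCP in clamp axes [ 16.7 -19.6]
padR [ 480.6 -201.7] rel TCP in clamp axes [-18.9 -19.5]
jawL [ 516.4 -202. ] rel TCP in clamp axes [ 16.6 -23.5]
jawR [ 481.1 -205.6] rel TCP in clamp axes [-18.8 -23.5]
jawback [ 500.1 -215.2] rel TCP in clamp axes [ -0.9 -35. ]
bedL [ 513.  -190.1] rel TCP in clamp axes [ 14.5 -11.3]
bedR [ 481.9 -193.2] rel TCP in clamp axes [-16.7 -11.3]
padlow [ 498.2 -197.7] rel TCP in clamp axes [ -1.  -17.3]
```

```bash
python3 -m handwheel '[[-0.017,0.005,0,0],[-0.017,0.005,0.02,0],[-0.017,0.005,0.045,0],[-0.017,0.005,0.07,0],[-0.017,0.005,0.095,0],[-0.017,0.005,0.115,0],[-0.017,0.005,0.126,0],[-0.017,0.005,0.126,0]]'
```

```text
time: 24.4
position: [0.4963, -0.178, 0.054]
tcp_rot: [2.33, -2.104, -0.001]
ft_force: [1.1, -4.1, -2.5]
width: 0.0408
```

Run:
```python
from h import *
print(bot.get_state()['ft_force'])
d=grab('wrist'); cv2.imwrite('pics/w7.png',cv2.resize(d['img'][130:280,220:420,::-1],(800,600),interpolation=cv2.INTER_CUBIC))
print(bot.get_state()['ft_force'],bot.get_state()['ft_torque'])
```

```text
[ 1.11581112 -4.11577725 -2.5266616 ]
[ 1.61779995 -4.62329111 -2.76013967] [-1.75820544 -0.47267754  0.01198835]
```

View pics/w7.png

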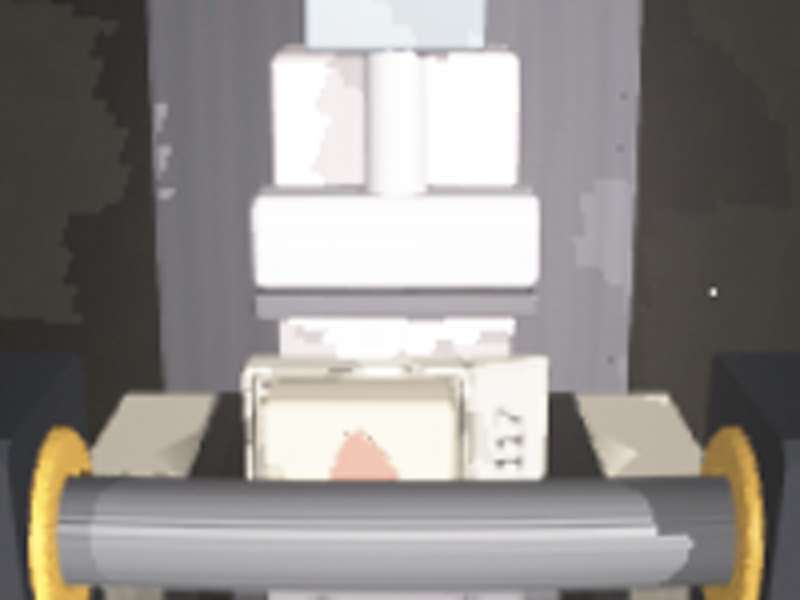

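```bash
python3 -m handwheel '[[0.005,0,0,0],[0.01,0,0,0],[0.015,0,0,0],[0.018,0,0,0],[0.018,0,0,0],[0.018,0,0,0],[0.018,0,0,0],[0.018,0,0,0]]'
```

```text
time: 25.45
position: [0.4966, -0.1807, 0.054]
tcp_rot: [2.33, -2.104, -0.001]
ft_force: [0.2, 0.4, 0.0]
width: 0.0408
```

```bash
python3 -m handwheel '[[0,0,0.003,0],[0,0,0.003,0],[0,0,0.003,0],[0,0,0.003,0],[0,0,0.003,0],[0,0,-0.1,0],[0,0,-0.25,0],[0,0,-0.4,0]]' 60
python3 -m handwheel '[[0,0,-0.15,-0.05],[0,0,-0.3,-0.16],[0,0,-0.35,-0.27],[0,0,-0.35,-0.38],[0,0,-0.35,-0.49],[0,0,-0.35,-0.6],[0,0,-0.35,-0.71],[0,0,-0.35,-0.82]]' 45
python3 - <<'E'
from h import *
d=grab('wrist'); cv2.imwrite('pics/w8.png',cv2.resize(d['img'][60:360,120:520,::-1],(800,600),interpolation=cv2.INTER_CUBIC))
d=grab('top'); cv2.imwrite('pics/t8.png',cv2.resize(d['img'][180:235,330:415,::-1],(800,518),interpolation=cv2.INTER_CUBIC))
E
```

```text
time: 26.45
position: [0.4968, -0.1807, 0.1158]
tcp_rot: [2.331, -2.104, 0.0]
ft_force: [-0.4, 0.6, -0.7]
width: 0.0525
time: 27.45
position: [0.497, -0.1806, 0.1695]
tcp_rot: [3.128, -0.274, -0.0]
ft_force: [0.7, -0.0, -0.3]
width: 0.0392
```

View pics/w8.png

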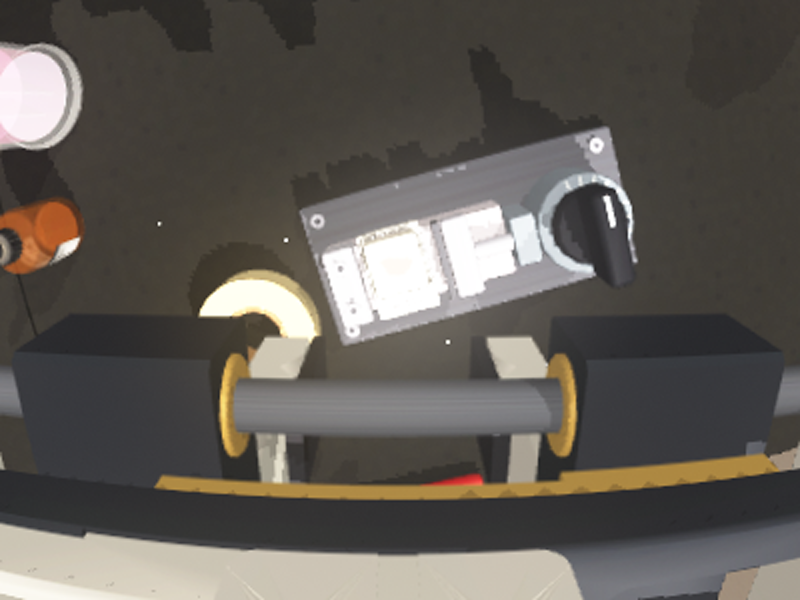

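```bash
python3 -m handwheel '[[0.02,0.07,0,-0.05],[0.05,0.16,0,-0.1],[0.08,0.26,0,-0.15],[0.1,0.36,0,-0.18],[0.12,0.45,0,-0.18],[0.14,0.52,0,-0.18],[0.157,0.561,0.05,-0.18],[0.157,0.561,0.08,-0.18]]' 45
python3 - <<'E'
from h import *
d=grab('top');W=pts(d);Z=W[...,2]; np.set_printoptions(precision=4,suppress=True)
X=np.array([.9946,.1037]);Y=np.array([-.1037,.9946]);o=np.array([.4965,-.1782])
Q=(W[...,:2]-o); cx=Q@X;cy=Q@Y
m=(abs(cx)<.03)&(cy>-.022)&(cy<.03)&(Z>.02)&(Z<.06)
print(m.sum(), 'z block',np.nanmedian(Z[m&(abs(cx)<.01)&(abs(cy+.003)<.008)]))
m=(cx<.03)&(cx>-.03)&(cy>-.015)&(cy<.008)&(Z>.033)&(Z<.06);print('x ext',np.percentile(cx[m],[2,98]))
E
```

```text
time: 28.55
position: [0.505, -0.2678, 0.1566]
tcp_rot: [3.136, 0.161, -0.002]
ft_force: [0.4, -0.1, 0.2]
width: 0.0397
147 z block 0.040685269397057855
x ext [-0.0158  0.0184]
```

```bash
python3 -m handwheel '[[0.003,0,0.06,0],[0.003,0,0.15,0],[0.003,0,0.25,0],[0.003,0,0.34,0],[0.003,0,0.42,0],[0.003,0,0.47,0],[0.003,0,0.495,0],[0.003,0,0.504,0]]'
python3 -m handwheel '[[0,0,0,0],[0,0,0,0],[0,0,0,0],[0,0,0,0],[0,0,0,0],[0,0,0,0],[0,0,0,0],[0,0,0,0]]' 0
```

```text
time: 29.6
position: [0.5051, -0.2675, 0.0804]
tcp_rot: [3.137, 0.162, -0.003]
ft_force: [-0.5, -0.2, 0.3]
width: 0.0394
time: 30.6
position: [0.5052, -0.2678, 0.0807]
tcp_rot: [3.136, 0.162, -0.002]
ft_force: [-0.7, -6.1, 2.7]
width: 0.0117
```

```bash
python3 -m handwheel '[[0,0,0,0.08],[0,0,0,0.17],[0,0,0,0.27],[0,0,0,0.37],[0,0,0,0.47],[0,0,0,0.56],[0,0,0,0.64],[0,0,0,0.7]]'
python3 -m handwheel '[[0,0,0,0.05],[0,0,0,0.1],[0,0,0,0.15],[0,0,0,0.2],[0,0,0,0.23],[0,0,0,0.24],[0,0,0,0.24],[0,0,0,0.24]]'
python3 -c "
from h import *
s=bot.get_state();print(s['ft_torque'],s['width'])"
```

```text
time: 31.6
position: [0.5055, -0.2673, 0.0807]
tcp_rot: [2.756, -1.506, -0.0]
ft_force: [0.5, -0.4, 2.0]
width: 0.0116
time: 32.6
position: [0.5057, -0.2672, 0.0807]
tcp_rot: [2.426, -1.995, 0.0]
ft_force: [0.7, -1.8, -0.4]
width: 0.0118
[-0.4483469  -0.51808732 -0.16921416] 0.011780913570005488
```

```bash
python3 -m handwheel '[[0,0,0,0],[0,0,0,0],[0,0,0,0],[0,0,0,0],[0,0,-0.1,0],[0,0,-0.25,0],[0,0,-0.4,0],[0,0,-0.55,0]]' 45
python3 -m handwheel '[[-0.1,0,-0.1,0],[-0.25,0,-0.2,0],[-0.4,0,-0.3,0],[-0.55,0,-0.3,0],[-0.7,0,-0.3,0],[-0.8,0,-0.3,0],[-0.9,0,-0.3,0],[-0.95,0,-0.3,0]]'
python3 - <<'E'
from h import *
np.set_printoptions(precision=4,suppress=True)
d=grab('wrist'); f=200/np.tan(np.radians(d['fovy'])/2)
M=np.array(d['rotation']);M=M if M.shape==(3,3) else R.from_rotvec(M).as_matrix()
# fisheye depth -> world
v,u=np.mgrid[:400,:640];x=u-d['cx'];y=v-d['cy'];r=np.hypot(x,y)+1e-9;t=r/f;z=d['depth'].astype(float);z[(t>1.3)|(z==0)]=np.nan
W=np.stack([np.tan(t)*x/r*z,-np.tan(t)*y/r*z,-z],-1)@M.T+d['position']
X=np.array([.9946,.1037]);Y=np.array([-.1037,.9946]);o=np.array([.4965,-.1782])
Q=W[...,:2]-o;cx=Q@X;cy=Q@Y;Z=W[...,2]
m=(Z>.070)&(Z<.095)&(np.hypot(cx,cy+.09)<.035)
q=np.c_[cx[m],cy[m]];print('bar',m.sum(),cv2.minAreaRect((q*1000).astype(np.float32)) if len(q) else 0)
for lo,hi in[(.036,.0405),(.0405,.047)]:
    m=(Z>lo)&(Z<hi)&(abs(cx)<.03)&(cy>-.07)&(cy<.04); print(lo,m.sum(),np.percentile(cx[m],[1,50,99]),np.percentile(cy[m],[1,50,99]))
# profile along clamp y at cx~0
for a in np.arange(-50,36,4): 
    m=(abs(cx)<.008)&(cy*1000>a)&(cy*1000<a+4); print(a,m.sum(),round(float(np.nanmedian(Z[m]))*1000,1) if m.any() else '',end='; ')
cv2.imwrite('pics/end.png',d['img'][...,::-1])
t=grab('top');V=pts(t);m=(abs(V[...,0]-.5358)<.014)&(abs(V[...,1]-.2235)<.008);print('\nmag stack z',np.nanmedian(V[...,2][m]))
t0=np.load('pics/top.npz')
E
```

```text
time: 33.6
position: [0.5059, -0.2672, 0.1651]
tcp_rot: [2.426, -1.995, 0.002]
ft_force: [0.4, -0.4, 0.2]
width: 0.0395
time: 34.6
position: [0.4782, -0.1266, 0.2102]
tcp_rot: [2.427, -1.994, 0.002]
ft_force: [-1.2, -0.9, 0.4]
width: 0.0399
bar 596 ((-0.15717220306396484, -88.518310546875), (12.032557487487793, 38.617088317871094), 4.653504371643066)
0.036 1427 [-0.0177  0.0001  0.0175] [-0.0687 -0.0192  0.0283]
0.0405 726 [-0.0133  0.0034  0.0162] [-0.0694 -0.0003  0.0244]
-50 62 34.5; -46 64 32.9; -42 63 30.2; -38 63 34.2; -34 63 29.8; -30 56 38.1; -26 67 39.4; -22 64 39.3; -18 69 39.4; -14 64 35.2; -10 66 41.5; -6 67 41.5; -2 66 41.6; 2 69 41.5; 6 65 41.5; 10 54 41.1; 14 72 38.5; 18 63 39.0; 22 986 269.0; 26 3500 295.2; 30 1899 291.0; 34 56 7.1; 
mag stack z nan
  return np.nanmean(a, axis, out=out, keepdims=keepdims)
```

Run:
```python
from h import *
np.set_printoptions(precision=4,suppress=True)
d=np.load('pics/wrist.npz'); f=200/np.tan(np.radians(d['fovy'])/2)
M=d['rotation'];M=M if M.shape==(3,3) else R.from_rotvec(M).as_matrix()
v,u=np.mgrid[:400,:640];x=u-d['cx'];y=v-d['cy'];r=np.hypot(x,y)+1e-9;t=r/f;z=d['depth'].astype(float);z[(t>1.3)|(z==0)]=np.nan
W=np.stack([np.tan(t)*x/r*z,-np.tan(t)*y/r*z,-z],-1)@M.T+d['position']
X=np.array([.9946,.1037]);Y=np.array([-.1037,.9946]);o=np.array([.4965,-.1782]);Q=W[...,:2]-o;cx=Q@X;cy=Q@Y;Z=W[...,2]
for a,b in[(-8,0),(0,10),(-30,-22)]:
    m=(cy>a/1e3)&(cy<b/1e3)&(Z>.034)&(Z<.06)&(abs(cx)<.05);print(a,b,np.percentile(cx[m],[0.5,99.5]))
for n in['scene','top']:
    s=grab(n);V=pts(s)
    m=(abs(V[...,0]-.5358)<.02)&(abs(V[...,1]-.2235)<.014)&(V[...,2]<.09); print(n,m.sum(),np.nanpercentile(V[...,2][m],[5,25,50,75,95]) if m.any() else '')
    if n=='scene':
        m=(abs(V[...,0]-.49)<.03)&(abs(V[...,1]-.2235)<.02)&(V[...,2]>.015)&(V[...,2]<.06);print('front of mag',m.sum(),np.nanmedian(V[m],0))
```

```text
-8 0 [-0.0116  0.0192]
0 10 [-0.0136  0.0203]
-30 -22 [-0.0179  0.0165]
scene 80 [0.0038 0.0417 0.0486 0.0508 0.0563]
front of mag 163 [0.512  0.2279 0.0269]
top 0
```

```bash
python3 -c "
from cell import bot
print(bot.job_done())"
```

```text
the job is handed in; nothing more can be done
None
```

I handed the job in at about 35 s of robot time. The block is clamped, and my last checks all fit the task, with two gaps noted below.

**What I did**
- **First set-down:** I drew the bottom block out by its front end and set it on the worktop. That spot was too close to the magazine: the gripper body would have hit it when taking the block by its ends.
- **Moved it once:** I took the block by its sides again and set it down 116 mm further along, then picked it up by its ends.
- **On the bed:** While lowering it, the block pressed against the fixed jaw with about 4 N. I moved it back 3 mm until the force was gone, then let go.
- **Knob:** I gripped the bar, turned it clockwise about 1.48 rad, released it and moved the arm clear.

**Last checks (from depth readings)**
- **Knob:** After release, the bar lies about 85° (1.49 rad) from its start, so it is past the detent and at its stop.
- **Block:** It is level on the bed. Its top spans about y = -12 to +14 mm, so it is against the fixed jaw.
- **Overhang:** One end is at x = +20 mm. I could not measure the low, label end well in this reading; a picture before release showed the block centred on the jaws.
- **Magazine:** The stack top now reads about 50 mm instead of about 62 mm, so both remaining blocks dropped. The final top view had no reading there, so this comes from the scene camera only.
- **Bystanders:** I made no contact with them that I noticed, but I did not measure them again at the end.

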